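Lever open a stuck bathroom box lid

TASK

The metal lid of the white box on the washstand is stuck shut. Pick up the scraper, find the one gap in the white sealing strip along the lid's front edge, push the blade through it under the lid, lever the lid up and, still with the scraper, swing it right back to its stop; keep the gripper itself off the lid. Then lay the scraper flat on the wooden board again, let go of it, and leave the jar, lighter, basin plug and soap where they are.

Things in the scene. Friction and masses are not known exactly. Their poses are not given: they have to be found in the camera images.
- box: White box fixed to the washstand, 190 (x) x 210 (y) x 60 mm (z). Origin on the underside, between the sides; front face at x = -100, back face at x = +90. The opening (front) side is its own -x side, the hinge is on the +x side. From the front inward: a 10 mm rim, a 20 mm slot (x = -90 to -70), the lid's front edge at x = -70.
- rim (a point): Middle of the top of the front rim, box x = -95, y = 0, z = 60 mm (10 mm thick, 210 mm long along y). The blade can bear on it. Lid underside is 5 mm lower than the rim's top, so only a blade sloping tip-down by some 25 to 50 degrees gets over the rim and under the lid.
- slot (a point): Middle of the slot, box x = -80, y = 0, z = 60 mm. It is filled to z = 57 to 59 by box and white sealing strip, except for one gap 40 mm long in y, whose floor is at z = 28; from the gap the space runs on under the lid back to x = -50. The gap's middle lies anywhere from y = -27 to +27 mm and is not measured: find it by sight or by feeling with the blade.
- lid (a joint): Angle of the lid about its hinge: 0 shut, positive opening upward and back, stop at 1.75 rad. The hinge is stiff (0.2 N m friction; 3 to 4 N at the front edge lifts the lid) and the lid stays wherever it is left.
- lid_hinge (a point): Hinge axis of the lid, at box x = +72, z = 57 mm, axis along the box's y.
- lid_edge (a point): Middle of the lid's front edge, 142 mm from the hinge. The lid is a flat aluminium plate 142 x 156 x 5 mm (about 220 g), its top level with the rim (z = 60) and its underside at z = 55 when shut.
- scraper: Scraper: black block handle 100 (x) x 20 (y) x 26 (z) mm with a flat steel blade 22 mm wide and 3 mm thick that runs from the handle's front face along +x at half the handle's height. 170 mm long, about 120 g, balances some 10 mm ahead of its origin. Origin at the middle of the handle's underside; it starts lying on the board with z up.
- scraper_tip (a point): Middle of the blade's front edge, at scraper x = +120, z = +13 mm (mid thickness).
- board_top (a point): Middle of the top of the fixed wooden board, 260 (its x) x 150 (its y) x 8 mm thick, on which the scraper starts and ends.
- jar: Bystander: glass jar, 64 mm across, 55 mm tall; origin under its middle.
- lighter: Bystander: pocket lighter lying flat, 80 x 24 x 13 mm; origin under its middle.
- plug: Bystander: rubber basin plug, 64 mm across, 37 mm tall with its pin; origin under its middle.
- soap: Bystander: bar of soap, 85 x 55 x 26 mm; origin under its middle.
Mind the look-alikes: they are no part of the job. Leave any purple or turquoise look-alike of the scraper alone.

How it is judged:
By the outcome, as a careful person would: the job done as asked, in the order asked, and still so for the second after the job is handed in, with the robot touching nothing.
It also fails if it takes over 72 s, if anything falls off the work surface, if the arm or the gripper's body presses on something with over 40 N, if the wrist force passes 120 N, or if a joint passes its speed limit or range.

ROBOT

A 7-joint arm with a two-finger parallel gripper is mounted at the origin on the work surface. World frame = base frame: x ahead of the robot, y to its left, z up, the work surface at z = 0. Lengths are in mm, angles in rad, forces in N, time in s.
With the tool pointing down it reaches from about 400 to 875 mm from the base axis. Payload 4.4 kg.
Tool frame: the origin (TCP) lies on the centre line of the jaws, within the pads' length; the fingertips stand 11 mm ahead of it and the grasp point (between the pads) lies 8 mm behind it (ctrl.tips_ahead is the distance from the TCP to the fingertips, in mm); z points along the fingers, y is the line along which they close (so a half turn about z gives the same grasp; the last joint's range is limited). The gripper opens to 85 mm and grips with 20 to 120 N. Pads are 22 mm wide; open, the fingers measure 114 mm over their backs; the gripper's body (76 mm by 85 mm) begins 54 mm behind the grasp point. The pads swing forward as they close: fully open they stand 13 mm farther back than shut.
Start: joints at [1.154, 0.628, 0.038, 1.517, -0.027, 0.996, -0.02], TCP at [223.4, -610.418, 242.313] pointing down, gripper open.
Joint ranges: [-3.06, 3.06], [-0.37, 2.12], [-1.25, 1.32], [0.18, 2.47], [-1.1, 4.24], [0.23, 1.98], [-2.94, 2.94]. Speed limits (rad/s): [2.57, 2.57, 3.14, 3.14, 3.14, 3.14, 3.14].

INTERFACE

Orientations are given as [roll, pitch, yaw] about the fixed x, y, z axes, in that order (R = Rz(yaw) Ry(pitch) Rx(roll)).
In Python, from cell import ctrl, eyes, job gives the robot as it stands. The module is installed in compiled form; this text tells all that it offers.
- The arm moves only by the tool carry_out, never from a script. Its argument "moves" is a list of rows, each an object of numbers: "tx", "ty", "tz": the shift along the tool's x, y, z as a fraction of full scale; "twist": the turn about the tool's z as a fraction of full scale; "fingers": the opening, from 0 (shut) to 1 (fully open). In form: [{"tx": .., "ty": .., "tz": .., "twist": .., "fingers": ..}, ...]. A call has 1 to 12 rows; each row shifts and turns the commanded pose from where the row before left it, along the tool's axes as they then stand; what a row does not reach is not made up. Full scale, the value 1, is 0.3 m for a shift and pi rad for a turn. A row lasts 1/8 s, in which the tool goes at most 62.5 mm and 10.7 degrees, less where a joint would pass 70% of its speed; a pose out of reach is approached as far as the arm can. A call with a number of a shift or a turn outside -1 to 1 is refused whole. A call with a gripper value outside its range is refused whole. The fingers move at their own pace and stop on an object; the grip force is fixed at half the most. Time passes only in rows, so rows that do not move let the fingers close. It gives the time, the measured TCP pose, the force, the opening and the grip force at its end, in the units of the state.
- ctrl.read_state(): the state, without advancing time (a new reading comes with each control period).
- eyes.get_image(name): name is "scene" or "top" or "wrist"; returns a dict with "color" (384x512x3 uint8, blue, green, red), "fovy" (degrees; the focal length in pixels is half the picture's height over the tangent of half this angle, whatever the lens; pixels are square), "cx", "cy" (the principal point, pixels), "k1" (the pictures are not rectified: a ray, as slopes to the right and down, at radius r is drawn at 1 + k1 r^2 times it, then the intrinsics apply), "world_from_camera" (4x4, takes a point from camera to world coordinates). Camera axes: x right, y up, looking along -z (the intrinsics and any distortion apply to the point x, -y, -z); pixel columns grow to the right and rows downward; lengths in mm; the calibration is good to about 2 mm. A picture is of the moment at which its call begins. There is no depth.
- job.finish_job(): hands the job in; it is judged then, once.
The state is a dict: "clock": time; "qpos": joint angles; "qd": joint speeds; "tau": joint torques, N m; "eef_pos": TCP position; "tool_rot": TCP orientation; "force": force on the tool from outside, world axes, zero at the start; "torque": the same for the moment, N m; "width": finger opening in mm; "gripper_force": force on a finger pad.
Only numpy, scipy, OpenCV 4.12 (cv2) and the standard library are available. Lean on these libraries where they do the work, as an engineer would, in place of code of your own. Each camera call takes 0.05 s, during which the arm holds its last target. There are 200 camera calls.

## Working session

There is one attempt and no reset: what is moved stays moved. The work goes in short steps, Python scripts to look and compute and a tool call to move; the robot and the scene stay as the last step left them, time stands still between calls to the robot, and variables do not carry over. Pictures are saved under pics/ and viewed, at most 10 in all, crops included, and the job is handed in when it is done.

Besides the shell and the picture viewer there is one more tool, called as name([rows], argument=value, ...), one row to a line, values as JSON. carry_out: Moves the arm, as the interface text tells. Its arguments: {"type":"object","properties":{"moves":{"type":"array","items":{"type":"object","properties":{"tx":{"type":"number","minimum":-1,"maximum":1},"ty":{"type":"number","minimum":-1,"maximum":1},"tz":{"type":"number","minimum":-1,"maximum":1},"twist":{"type":"number","minimum":-1,"maximum":1},"fingers":{"type":"number"}}}}},"required":["moves"]}

```bash
mkdir -p pics
cat > h.py <<'E'
import numpy as np, cv2
from cell import ctrl, eyes, job
from scipy.spatial.transform import Rotation as R
def grab(n,f=None):
    im=eyes.get_image(n)
    if f: cv2.imwrite('pics/'+f,im['color'])
    return im
def ray(im,u,v):
    h=im['color'].shape[0]; f=h/2/np.tan(np.radians(im['fovy'])/2)
    a=np.array([(u-im['cx'])/f,(v-im['cy'])/f]); s=a.copy()
    for _ in range(30): s=a/(1+im['k1']*(s@s))
    T=np.array(im['world_from_camera']); return T[:3,3],T[:3,:3]@np.array([s[0],-s[1],-1])
def onz(im,u,v,z):
    o,d=ray(im,u,v); return o+d*(z-o[2])/d[2]
def proj(im,p):
    h=im['color'].shape[0]; f=h/2/np.tan(np.radians(im['fovy'])/2)
    T=np.array(im['world_from_camera']); c=T[:3,:3].T@(np.array(p)-T[:3,3])
    s=np.array([c[0],-c[1]])/-c[2]; s=s*(1+im['k1']*(s@s)); return s*f+[im['cx'],im['cy']]
E
python3 - <<'E'
from h import *
a=grab('scene');b=grab('top')
for n,i in(('scene',a),('top',b)): cv2.imwrite(f'pics/{n}0.png',cv2.resize(i['color'],(800,600)));print(n,i['fovy'],np.round(i['world_from_camera'],2).tolist())
print(ctrl.read_state())
E
```

```text
scene 46.15896071157818 [[-0.78, -0.4, 0.47, 1165.69], [0.62, -0.51, 0.6, 880.44], [-0.0, 0.76, 0.65, 997.1], [0.0, 0.0, 0.0, 1.0]]
top 55.97178368019362 [[0.01, 0.99, -0.13, 379.57], [-1.0, 0.01, -0.02, 20.0], [-0.02, 0.13, 0.99, 949.62], [0.0, 0.0, 0.0, 1.0]]
{'clock': 0.1, 'qpos': array([ 1.15417577,  0.62924758,  0.03850333,  1.51824293, -0.02699251,
        0.99629776, -0.01999838]), 'qd': array([ 0.00110538, -0.00162893, -0.00039098, -0.00243725,  0.00067151,
        0.00084004, -0.00040625]), 'tau': array([ 1.73385299e-03, -5.64538729e+01,  1.23007927e+00, -1.93973440e+01,
        1.13205469e-02,  5.41084155e-03,  3.29111884e-06]), 'eef_pos': array([ 223.19947813, -609.91703456,  241.49404378]), 'tool_rot': array([-3.13991739e+00,  5.66386060e-05,  3.50779479e-01]), 'force': array([-0.73556918, -0.10556426,  0.55315663]), 'torque': array([-0.01353315,  0.00803801, -0.05077441]), 'gripper_force': 0.0, 'width': 85.62795150652325}
```

View pics/scene0.png

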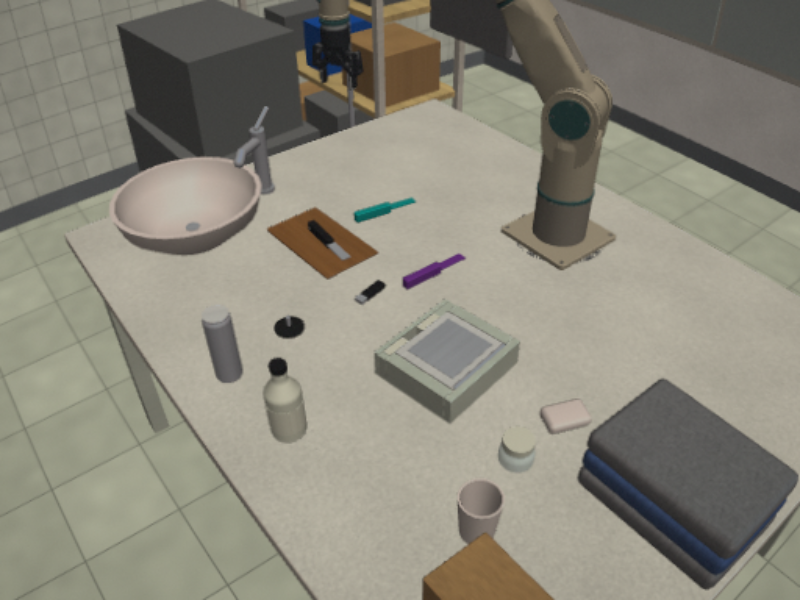

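View pics/top0.png

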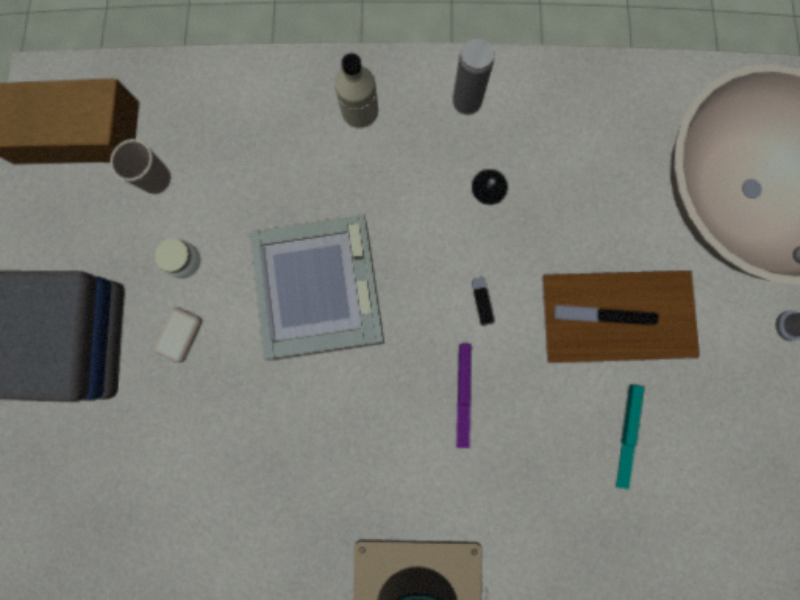

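The scene view shows the scraper on the board at about (327,240). The box is at (447,357), and its strip side faces the board. In the top view the box is centred at about (317,285), with strips at (356,240) and (363,297) and a gap between them near (360,268). The scraper runs from its tip at (555,313) to its tail at (658,319).

Run:
```python
from h import *
b=grab('top'); im=b['color']; hsv=cv2.cvtColor(im,cv2.COLOR_BGR2HSV)
c=im[130:240,150:260]; cv2.imwrite('pics/boxcrop.png',cv2.resize(c,None,fx=5.4,fy=5.4,interpolation=cv2.INTER_CUBIC))
# handle: dark pixels in board region
def rect(mask,z,off):
    n,l,s,_=cv2.connectedComponentsWithStats(mask.astype(np.uint8)); k=1+np.argmax(s[1:,4])
    cn,_=cv2.findContours((l==k).astype(np.uint8),0,1); cn=max(cn,key=len)
    P=np.array([onz(b,u+off[0],v+off[1],z)[:2] for u,v in cn[:,0]],np.float32)
    (r)=cv2.minAreaRect(P); print('z',z,'n',s[k,4],'c',np.round(r[0],1),'size',np.round(r[1],1),'ang',round(r[2],2)); print(np.round(cv2.boxPoints(r),1).tolist())
x0,y0=340,165; w=im[y0:240,x0:455]; wh=hsv[y0:240,x0:455]
print('handle');rect(wh[...,2]<50,34,(x0,y0))
sat=wh[...,1]
print('blade');rect((sat<80)&(wh[...,2]>90)&(np.indices(sat.shape)[1]>10)&(np.indices(sat.shape)[1]<50)&(np.indices(sat.shape)[0]>20)&(np.indices(sat.shape)[0]<55),22,(x0,y0))
print('board');rect((sat>100),8,(x0,y0))
for p in [(180,163),(200,163),(227,160),(228,172),(231,190),(235,210),(190,185),(168,190),(239,190)]: print(p,im[p[1],p[0]],hsv[p[1],p[0]])
```

```text
handle
z 34 n 310 c [ 469.8 -342.1] size [99.5 21.5] ang 86.54
[[456.1000061035156, -391.20001220703125], [477.6000061035156, -392.3999938964844], [483.6000061035156, -293.1000061035156], [462.1000061035156, -291.8999938964844]]
blade
z 22 n 235 c [ 476.3 -257.8] size [68.3 23.9] ang 86.87
[[462.5, -291.20001220703125], [486.3999938964844, -292.5], [490.1000061035156, -224.3000030517578], [466.20001220703125, -223.0]]
board
z 8 n 4857 c [ 473.9 -339.6] size [147.3 257.5] ang 2.54
[[394.6000061035156, -214.1999969482422], [406.0, -471.3999938964844], [553.2000122070312, -464.8999938964844], [541.7999877929688, -207.6999969482422]]
(180, 163) [122 109 104] [112  38 122]
(200, 163) [120 105 101] [114  40 120]
(227, 160) [138 157 154] [ 35  31 157]
(228, 172) [118 123 113] [ 75  21 123]
(231, 190) [137 159 152] [ 40  35 159]
(235, 210) [126 131 119] [ 78  23 131]
(190, 185) [122 109 104] [112  38 122]
(168, 190) [127 133 123] [ 72  19 133]
(239, 190) [124 131 119] [ 73  23 131]
```

View pics/boxcrop.png

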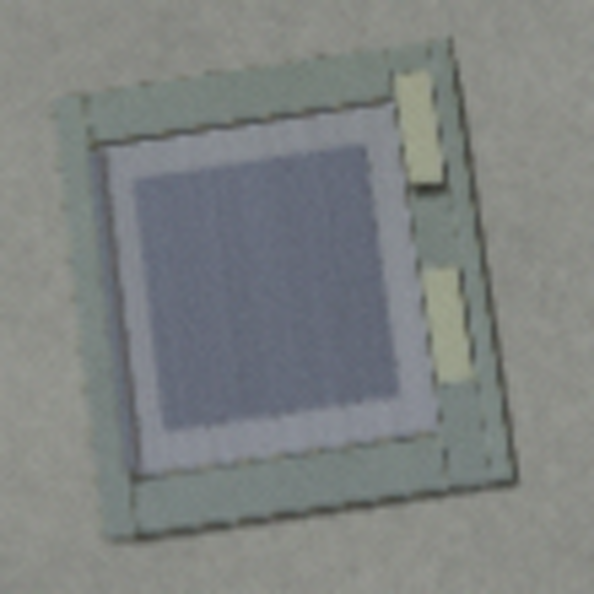

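The crop shows the lid and two cream strip pieces. The upper strip spans crop rows 70 to 187 and the lower one 267 to 382. The gap lies between them, around crop (435,227), which is inside the allowed ±27 mm.

Run:
```python
from h import *
b=grab('top'); g=lambda u,v,z=60: onz(b,150+u/5.4-.4,130+v/5.4-.4,z)[:2]
L=dict(TL=(92,145),TR=(393,102),BR=(440,432),BL=(137,475),bTR=(450,38),bBR=(517,483),bTL=(58,97),bBL=(107,540),s1=(420,187),s2=(446,267),s1r=(444,187),s2r=(462,267))
for k,p in L.items(): print(k,np.round(g(*p),1), np.round(g(*p,0),1) if k[0]=='b' else '')
hsv=cv2.cvtColor(b['color'],cv2.COLOR_BGR2HSV)
# strips
m=((hsv[...,0]>20)&(hsv[...,0]<50)&(hsv[...,1]>26)&(hsv[...,2]>140)).astype(np.uint8)
m[:, :215]=0;m[:,245:]=0;m[:135]=0;m[210:]=0
for c in cv2.findContours(m,0,1)[0]:
    if cv2.contourArea(c)>40:
        P=np.array([onz(b,u,v,58)[:2] for u,v in c[:,0]],np.float32); r=cv2.minAreaRect(P); print(r,cv2.boxPoints(r).round(1).tolist())
# scene view of strips
```

```text
TL [577.1 259.9] 
TR [598.8 118.4] 
BR [444.5  92.7] 
BL [422.6 231.7] 
bTR [630.   92.4] [646.9  97.2]
bBR [421.7  57.1] [424.5  59.6]
bTL [600.1 277.4] [615.  294.8]
bBL [392.7 244.4] [393.6 259.5]
s1 [558.4 104.7] 
s2 [520.9  91.7] 
s1r [558.5  93.5] 
s2r [521.   84.3] 
((494.63397216796875, 90.90753173828125), (49.612144470214844, 14.011415481567383), 9.9146146774292) [[469.0, 93.5], [471.3999938964844, 79.69999694824219], [520.2999877929688, 88.30000305175781], [517.9000244140625, 102.0999984741211]]
((588.0614624023438, 106.60900115966797), (49.37045669555664, 14.855264663696289), 12.448531150817871) [[562.4000244140625, 108.5], [565.5999755859375, 94.0], [613.7999877929688, 104.69999694824219], [610.5999755859375, 119.19999694824219]]
```

```bash
cat >> h.py <<'E'
def plan(tgt,yaw,n,cur=None,cyaw=None):
    "rows in tool axes from the present (or given) pose to tgt (mm), yaw (deg)"
    s=ctrl.read_state(); p=np.array(s['eef_pos'] if cur is None else cur,float); y=s['tool_rot'][2] if cyaw is None else np.radians(cyaw)
    d=(np.array(tgt)-p)/n; dy=((np.radians(yaw)-y+np.pi)%(2*np.pi)-np.pi)/n
    for i in range(n):
        q=R.from_euler('xyz',[np.pi,0,y]).inv().apply(d)/300; print(dict(tx=round(q[0],3),ty=round(q[1],3),tz=round(q[2],3),twist=round(-dy/np.pi,4))); y+=dy
def st():
    s=ctrl.read_state(); print(round(s['clock'],2),'p',np.round(s['eef_pos'],1),'rpy',np.round(np.degrees(s['tool_rot']),1),'F',np.round(s['force'],1),'w',round(s['width'],1),'g',round(s['gripper_force'],1),'q',np.round(s['qpos'],2))
E
python3 -c "
from h import *
plan([472,-305,110],86.5,8)"
```

```text
{'tx': np.float64(0.141), 'ty': np.float64(-0.084), 'tz': np.float64(0.055), 'twist': np.float64(-0.0461)}
{'tx': np.float64(0.152), 'ty': np.float64(-0.063), 'tz': np.float64(0.055), 'twist': np.float64(-0.0461)}
{'tx': np.float64(0.159), 'ty': np.float64(-0.04), 'tz': np.float64(0.055), 'twist': np.float64(-0.0461)}
{'tx': np.float64(0.163), 'ty': np.float64(-0.017), 'tz': np.float64(0.055), 'twist': np.float64(-0.0461)}
{'tx': np.float64(0.164), 'ty': np.float64(0.007), 'tz': np.float64(0.055), 'twist': np.float64(-0.0461)}
{'tx': np.float64(0.161), 'ty': np.float64(0.031), 'tz': np.float64(0.055), 'twist': np.float64(-0.0461)}
{'tx': np.float64(0.155), 'ty': np.float64(0.054), 'tz': np.float64(0.055), 'twist': np.float64(-0.0461)}
{'tx': np.float64(0.146), 'ty': np.float64(0.075), 'tz': np.float64(0.055), 'twist': np.float64(-0.0461)}
```

carry_out([
  {"tx": 0.141, "ty": -0.084, "tz": 0.055, "twist": -0.046, "fingers": 1},
  {"tx": 0.152, "ty": -0.063, "tz": 0.055, "twist": -0.046, "fingers": 1},
  {"tx": 0.159, "ty": -0.04, "tz": 0.055, "twist": -0.046, "fingers": 1},
  {"tx": 0.163, "ty": -0.017, "tz": 0.055, "twist": -0.046, "fingers": 1},
  {"tx": 0.164, "ty": 0.007, "tz": 0.055, "twist": -0.046, "fingers": 1},
  {"tx": 0.161, "ty": 0.031, "tz": 0.055, "twist": -0.046, "fingers": 1},
  {"tx": 0.155, "ty": 0.054, "tz": 0.055, "twist": -0.046, "fingers": 1},
  {"tx": 0.146, "ty": 0.075, "tz": 0.055, "twist": -0.046, "fingers": 1},
  {"fingers": 1},
  {"fingers": 1},
])

```text
validation failed for argument at $.mo...
```

Run:
```python
from h import *
st(); w=grab('wrist','wrist1.png')
for p in [(472,-305,21),(469.8,-342.1,34),(477,-223,21)]: print(proj(w,p).round())
hs=cv2.cvtColor(w['color'],cv2.COLOR_BGR2HSV)
plan([472,-305,21],86.5,4)
```

```text
0.2 p [ 223.3 -610.1  241.8] rpy [-179.9   -0.    20.1] F [-0.6  0.2  0.4] w 85.5 g 0.0 q [ 1.15  0.63  0.04  1.52 -0.03  1.   -0.02]
[   2. -261.]
[  39. -250.]
[-115. -332.]
{'tx': np.float64(0.282), 'ty': np.float64(-0.168), 'tz': np.float64(0.184), 'twist': np.float64(-0.0922)}
{'tx': np.float64(0.318), 'ty': np.float64(-0.08), 'tz': np.float64(0.184), 'twist': np.float64(-0.0922)}
{'tx': np.float64(0.328), 'ty': np.float64(0.014), 'tz': np.float64(0.184), 'twist': np.float64(-0.0922)}
{'tx': np.float64(0.31), 'ty': np.float64(0.107), 'tz': np.float64(0.184), 'twist': np.float64(-0.0922)}
```

View pics/wrist1.png

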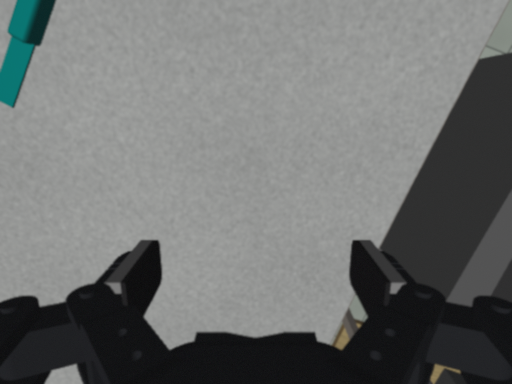

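The move was refused, so the wrist view is still of the start pose: floor, the turquoise look-alike at top left, and the fingers. I'll send complete rows.

carry_out([
  {"tx": 0.141, "ty": -0.084, "tz": 0.055, "twist": -0.046, "fingers": 1.0},
  {"tx": 0.152, "ty": -0.063, "tz": 0.055, "twist": -0.046, "fingers": 1.0},
  {"tx": 0.159, "ty": -0.04, "tz": 0.055, "twist": -0.046, "fingers": 1.0},
  {"tx": 0.163, "ty": -0.017, "tz": 0.055, "twist": -0.046, "fingers": 1.0},
  {"tx": 0.164, "ty": 0.007, "tz": 0.055, "twist": -0.046, "fingers": 1.0},
  {"tx": 0.161, "ty": 0.031, "tz": 0.055, "twist": -0.046, "fingers": 1.0},
  {"tx": 0.155, "ty": 0.054, "tz": 0.055, "twist": -0.046, "fingers": 1.0},
  {"tx": 0.146, "ty": 0.075, "tz": 0.055, "twist": -0.046, "fingers": 1.0},
  {"tx": 0, "ty": 0, "tz": 0, "twist": 0, "fingers": 1.0},
])

```text
clock: 1.38
eef_pos: [475.3, -300.0, 109.2]
tool_rot: [3.141, -0.004, 1.515]
force: [0.1, -0.3, 0.4]
width: 85.3
gripper_force: 0.0
```

Run:
```python
from h import *
st(); w=grab('wrist'); hs=cv2.cvtColor(w['color'],cv2.COLOR_BGR2HSV)
# grey blade vs brown board/dark handle, find the handle/blade by mask above fingers
m=((hs[...,2]<45)).astype(np.uint8); m[250:]=0
for c in cv2.findContours(m,0,1)[0]:
    if cv2.contourArea(c)>500:
        P=np.array([onz(w,u,v,34)[:2] for u,v in c[:,0]],np.float32); r=cv2.minAreaRect(P); print(np.round(cv2.boxPoints(r),1).tolist(),r[2],c[:,0].min(0),c[:,0].max(0))
cv2.imwrite('pics/wrist2.png',w['color'])
plan([472,-305,21],86.5,3)
```

```text
1.38 p [ 475.3 -300.   109.2] rpy [180.   -0.2  86.8] F [ 0.1 -0.3  0.4] w 85.3 g 0.0 q [ 0.66  0.69 -0.23  1.88  0.26  0.6   0.22]
[[460.70001220703125, -333.1000061035156], [478.1000061035156, -334.29998779296875], [481.0, -291.0], [463.6000061035156, -289.8999938964844]] 86.15341186523438 [240 191] [265 249]
{'tx': np.float64(-0.002), 'ty': np.float64(-0.002), 'tz': np.float64(0.099), 'twist': np.float64(0.0001)}
{'tx': np.float64(-0.002), 'ty': np.float64(-0.002), 'tz': np.float64(0.099), 'twist': np.float64(0.0001)}
{'tx': np.float64(-0.002), 'ty': np.float64(-0.002), 'tz': np.float64(0.099), 'twist': np.float64(0.0001)}
```

View pics/wrist2.png

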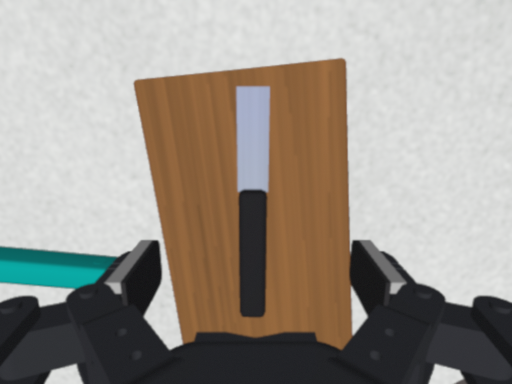

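The wrist view shows the scraper centred between the fingers: blade at (253,138), handle from (253,190) to (253,315). The turquoise one is well to the left. Next I descend and grip.

carry_out([
  {"tx": -0.004, "ty": -0.003, "tz": 0.1, "twist": 0, "fingers": 1.0},
  {"tx": -0.003, "ty": -0.003, "tz": 0.1, "twist": 0, "fingers": 0.6},
  {"tx": -0.003, "ty": -0.003, "tz": 0.092, "twist": 0, "fingers": 0.5},
  {"tx": 0, "ty": 0, "tz": 0, "twist": 0, "fingers": 0.0},
  {"tx": 0, "ty": 0, "tz": 0, "twist": 0, "fingers": 0.0},
  {"tx": 0, "ty": 0, "tz": 0, "twist": 0, "fingers": 0.0},
  {"tx": 0, "ty": 0, "tz": 0, "twist": 0, "fingers": 0.0},
  {"tx": 0, "ty": 0, "tz": 0, "twist": 0, "fingers": 0.0},
])

```text
clock: 2.42
eef_pos: [469.8, -308.3, 23.2]
tool_rot: [3.141, 0.0, 1.507]
force: [0.9, 0.1, -0.3]
width: 19.0
gripper_force: 63.7
```

Run:
```python
from h import *
plan([645,175,150],9.4,10,cur=[469.8,-308.3,123])
```

```text
{'tx': np.float64(0.165), 'ty': np.float64(0.048), 'tz': np.float64(-0.009), 'twist': np.float64(0.0427)}
{'tx': np.float64(0.169), 'ty': np.float64(0.026), 'tz': np.float64(-0.009), 'twist': np.float64(0.0427)}
{'tx': np.float64(0.171), 'ty': np.float64(0.003), 'tz': np.float64(-0.009), 'twist': np.float64(0.0427)}
{'tx': np.float64(0.17), 'ty': np.float64(-0.02), 'tz': np.float64(-0.009), 'twist': np.float64(0.0427)}
{'tx': np.float64(0.166), 'ty': np.float64(-0.043), 'tz': np.float64(-0.009), 'twist': np.float64(0.0427)}
{'tx': np.float64(0.159), 'ty': np.float64(-0.065), 'tz': np.float64(-0.009), 'twist': np.float64(0.0427)}
{'tx': np.float64(0.149), 'ty': np.float64(-0.085), 'tz': np.float64(-0.009), 'twist': np.float64(0.0427)}
{'tx': np.float64(0.136), 'ty': np.float64(-0.105), 'tz': np.float64(-0.009), 'twist': np.float64(0.0427)}
{'tx': np.float64(0.121), 'ty': np.float64(-0.122), 'tz': np.float64(-0.009), 'twist': np.float64(0.0427)}
{'tx': np.float64(0.103), 'ty': np.float64(-0.137), 'tz': np.float64(-0.009), 'twist': np.float64(0.0427)}
```

carry_out([
  {"tx": 0, "ty": 0, "tz": -0.05, "twist": 0, "fingers": 0.0},
  {"tx": 0, "ty": 0, "tz": -0.14, "twist": 0, "fingers": 0.0},
  {"tx": 0, "ty": 0, "tz": -0.14, "twist": 0, "fingers": 0.0},
])

```text
clock: 2.8
eef_pos: [469.4, -307.9, 123.5]
tool_rot: [-3.141, -0.0, 1.507]
force: [0.0, -0.4, -1.5]
width: 18.5
gripper_force: 63.6
```

carry_out([
  {"tx": 0.165, "ty": 0.048, "tz": -0.009, "twist": 0.0427, "fingers": 0.0},
  {"tx": 0.169, "ty": 0.026, "tz": -0.009, "twist": 0.0427, "fingers": 0.0},
  {"tx": 0.171, "ty": 0.003, "tz": -0.009, "twist": 0.0427, "fingers": 0.0},
  {"tx": 0.17, "ty": -0.02, "tz": -0.009, "twist": 0.0427, "fingers": 0.0},
  {"tx": 0.166, "ty": -0.043, "tz": -0.009, "twist": 0.0427, "fingers": 0.0},
  {"tx": 0.159, "ty": -0.065, "tz": -0.009, "twist": 0.0427, "fingers": 0.0},
  {"tx": 0.149, "ty": -0.085, "tz": -0.009, "twist": 0.0427, "fingers": 0.0},
  {"tx": 0.136, "ty": -0.105, "tz": -0.009, "twist": 0.0427, "fingers": 0.0},
  {"tx": 0.121, "ty": -0.122, "tz": -0.009, "twist": 0.0427, "fingers": 0.0},
  {"tx": 0.103, "ty": -0.137, "tz": -0.009, "twist": 0.0427, "fingers": 0.0},
  {"tx": 0, "ty": 0, "tz": 0, "twist": 0, "fingers": 0.0},
  {"tx": 0, "ty": 0, "tz": 0, "twist": 0, "fingers": 0.0},
])

```text
clock: 4.3
eef_pos: [644.4, 175.4, 149.1]
tool_rot: [3.141, 0.0, 0.167]
force: [-0.6, -1.3, -1.4]
width: 19.0
gripper_force: 63.6
```

Run:
```python
from h import *
st(); plan([645,175,80],9.4,2)
```

```text
4.3 p [644.4 175.4 149.1] rpy [180.    0.    9.6] F [-0.6 -1.3 -1.4] w 19.0 g 63.6 q [-0.44  0.77  0.23  1.55 -0.21  0.85 -1.53]
{'tx': np.float64(0.001), 'ty': np.float64(0.001), 'tz': np.float64(0.115), 'twist': np.float64(0.0004)}
{'tx': np.float64(0.001), 'ty': np.float64(0.001), 'tz': np.float64(0.115), 'twist': np.float64(0.0004)}
```

carry_out([
  {"tx": 0, "ty": 0, "tz": 0.115, "twist": 0, "fingers": 0.0},
  {"tx": 0, "ty": 0, "tz": 0.115, "twist": 0, "fingers": 0.0},
  {"tx": 0, "ty": 0, "tz": 0.02, "twist": 0, "fingers": 0.0},
  {"tx": 0, "ty": 0, "tz": 0.015, "twist": 0, "fingers": 0.0},
  {"tx": 0, "ty": 0, "tz": 0.015, "twist": 0, "fingers": 0.0},
])

```text
clock: 4.92
eef_pos: [647.1, 173.2, 69.4]
tool_rot: [3.141, -0.004, 0.163]
force: [-0.1, -1.3, 21.1]
width: 18.6
gripper_force: 68.7
```

Run:
```python
from h import *
s=grab('scene'); cv2.imwrite('pics/s3.png',cv2.resize(s['color'][150:300,200:400],(800,600),interpolation=cv2.INTER_CUBIC)); print(proj(s,[644,175,72]),proj(s,[730,190,30]))
```

```text
[251.42118484 239.80417875] [230.40033217 267.27851248]
```

View pics/s3.png

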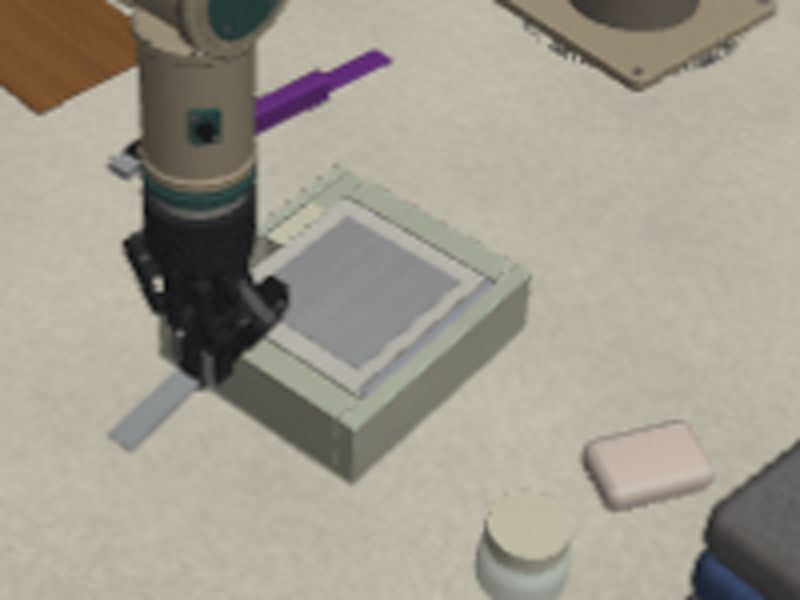

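The scene crop shows the scraper held over the far side wall, with its tip at crop (125,440). The tail is bearing on the wall with 21 N. I'll press on.

carry_out([
  {"tx": 0, "ty": 0, "tz": 0.012, "twist": 0, "fingers": 0.0},
  {"tx": 0, "ty": 0, "tz": 0.012, "twist": 0, "fingers": 0.0},
  {"tx": 0, "ty": 0, "tz": 0.01, "twist": 0, "fingers": 0.0},
])

```text
clock: 5.35
eef_pos: [650.5, 173.7, 61.2]
tool_rot: [3.141, -0.012, 0.163]
force: [2.8, -0.2, 20.6]
width: 18.5
gripper_force: 77.0
```

```bash
cat >> h.py <<'E'
def tip(name='scene',L=None,thr=None):
    "seen blade (bluish grey steel) : plane search -> tilt"
E
python3 - <<'E'
from h import *
st(); s=grab('scene'); im=s['color']; cv2.imwrite('pics/s4.png',im)
# predicted tip pixel for tilts, lever 87 (pivot 2 mm under TCP)
st_=ctrl.read_state(); P=st_['eef_pos']; y=st_['tool_rot'][2]
for a in (0,10,20,25,30,35,40):
    t=P+[87*np.cos(np.radians(a))*np.cos(y),87*np.cos(np.radians(a))*np.sin(y),-2-87*np.sin(np.radians(a))]; print(a,proj(s,t).round(1))
c=im[235:275,215:260]; print(cv2.cvtColor(c,cv2.COLOR_BGR2HSV)[::4,::4,2])
g=cv2.cvtColor(c,cv2.COLOR_BGR2HSV); m=((g[...,0]>95)&(g[...,0]<130)&(g[...,1]>15)&(g[...,2]>70)).astype(np.uint8)
for q in cv2.findContours(m,0,1)[0]:
    if cv2.contourArea(q)>15: print((cv2.boxPoints(cv2.minAreaRect(q))+[215,235]).round(1).tolist())
E
```

```text
5.35 p [650.5 173.7  61.2] rpy [180.   -0.7   9.3] F [ 2.8 -0.2 20.6] w 18.5 g 77.0 q [-0.42  0.88  0.2   1.59 -0.24  0.68 -1.51]
0 [227.5 261. ]
10 [228.1 264.4]
20 [229.4 267. ]
25 [230.3 268. ]
30 [231.3 268.9]
35 [232.4 269.5]
40 [233.7 269.9]
[[186 188 184 188 185 190 164  71  30  30  41  25]
 [186 189 182 184 191 188 177  57  29  25  26  27]
 [188 186 186 183 185 183 184 132  30  81  32  86]
 [189 186 184 183 187 183 186 144 127  81  55  86]
 [184 182 183 187 181 183 141 146 143 185 188 106]
 [183 183 183 187 188 148 143 135 186 185 185 183]
 [180 182 187 184 160 144 140 180 184 181 181 183]
 [186 184 190 182 141 141 186 183 184 181 185 183]
 [181 187 188 186 186 184 183 183 182 183 184 184]
 [188 190 190 186 185 186 185 187 185 184 183 180]]
```

```bash
cat >> h.py <<'E'
def tipfit(L=87,dz=-2,show=None):
    "tilt (deg) and lever from triangulating the blade's end seen in scene and top"
    s_=ctrl.read_state(); P=s_['eef_pos']+np.array([0,0,dz]); y=s_['tool_rot'][2]; rays=[]
    for n in ('scene','top'):
        im=grab(n); v=cv2.medianBlur(im['color'],3); bg=None
        pr=lambda l,a: proj(im,P+[l*np.cos(a)*np.cos(y),l*np.cos(a)*np.sin(y),-l*np.sin(a)])
        c=pr(70,.3); x0,y0=(c-28).astype(int)
        h=cv2.cvtColor(im['color'],cv2.COLOR_BGR2HSV)[y0:y0+56,x0:x0+56].astype(int)
        b=im['color'][y0:y0+56,x0:x0+56].astype(int)
        m=((b[...,0]-b[...,2]>6)&(h[...,2]>60)).astype(np.uint8)
        k,l,stt,_=cv2.connectedComponentsWithStats(m); j=1+np.argmax(stt[1:,4]); ys,xs=np.nonzero(l==j)
        e=pr(87,.3)-pr(40,.3); e/=np.linalg.norm(e); q=np.c_[xs+x0,ys+y0]; t=q@e
        end=q[t>t.max()-2.5].mean(0); end=end+e*((t.max()+.3)-end@e); print(n,'area',stt[j,4],'end',end.round(1)); rays.append(ray(im,*end))
    (o1,d1),(o2,d2)=rays; A=np.c_[d1,-d2]; k=np.linalg.lstsq(A,o2-o1,rcond=None)[0]
    a,b=o1+k[0]*d1,o2+k[1]*d2; t=(a+b)/2; r=t-P; f=r[:2]@[np.cos(y),np.sin(y)]
    print('tip',t.round(1),'miss',np.linalg.norm(a-b).round(1),'fwd',f.round(1),'lat',(r[:2]@[-np.sin(y),np.cos(y)]).round(1),'drop',-r[2].round(1),'tilt',np.degrees(np.arctan2(-r[2],f)).round(1),'len',np.hypot(f,r[2]).round(1))
E
python3 -c "
from h import *
tipfit()"
```

```text
Traceback (most recent call last):
  File "h.py", line 39, in tipfit
    k,l,stt,_=cv2.connectedComponentsWithStats(m); j=1+np.argmax(stt[1:,4]); ys,xs=np.nonzero(l==j)
                                                       ~~~~~~~~~^^^^^^^^^^^
ValueError: attempt to get argmax of an empty sequence
```

```bash
sed -i 's/m=((b\[...,0\]-b\[...,2\]>6)/df=b[...,0]-b[...,2]; m=((df-np.percentile(df,30)>13)/' h.py
python3 -c "
from h import *
tipfit()"
```

```text
scene area 198 end [230.4 264.8]
top area 29 end [170.9 117.7]
tip [710.5 231.2  60.1] miss 76.9 fwd 68.4 lat 46.9 drop -0.9 tilt -0.7 len 68.4
```

```bash
python3 - <<'E'
t=open('h.py').read()
i=t.index("    (o1,d1),(o2,d2)=rays")
t=t[:i]+"""    for o,d in rays:   # ray meets the scraper's vertical plane
        n=np.array([-np.sin(y),np.cos(y),0]); t=o+d*((P-o)@n)/(d@n); r=t-P; f=r[:2]@[np.cos(y),np.sin(y)]
        print('tip',t.round(1),'fwd',f.round(1),'drop',-r[2].round(1),'tilt',np.degrees(np.arctan2(-r[2],f)).round(1),'len',np.hypot(f,r[2]).round(1))
"""
open('h.py','w').write(t)
E
python3 -c "
from h import *
tipfit()
for n in('scene',): 
  im=grab(n)['color']; cv2.imwrite('pics/s5.png',cv2.resize(im[200:300,170:300],(780,600),interpolation=cv2.INTER_CUBIC))"
```

```text
scene area 197 end [230.4 265. ]
top area 27 end [170.9 117.7]
tip [727.1 186.3  34.4] fwd 77.6 drop 24.8 tilt 17.8 len 81.4
tip [556.7 158.3 424.3] fwd -95.2 drop -365.0 tilt -104.6 len 377.3
```

View pics/s5.png

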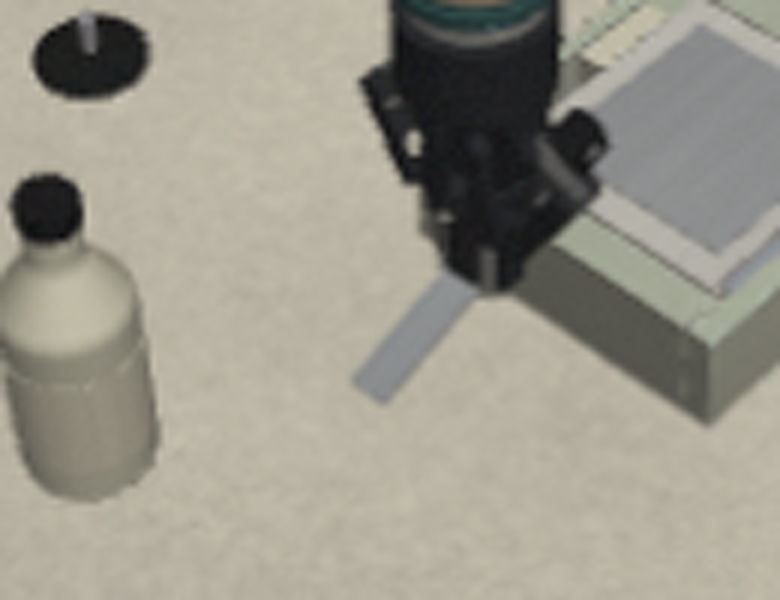

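Tip at crop (368,390), tilt about 20°. I need more.

carry_out([
  {"tx": -0.01, "ty": 0, "tz": 0.01, "twist": 0, "fingers": 0.0},
  {"tx": -0.01, "ty": 0, "tz": 0.01, "twist": 0, "fingers": 0.0},
  {"tx": 0, "ty": 0, "tz": 0, "twist": 0, "fingers": 0.0},
])

```text
clock: 6.08
eef_pos: [651.0, 173.8, 57.1]
tool_rot: [3.141, -0.026, 0.163]
force: [10.4, 0.7, 20.6]
width: 18.8
gripper_force: 77.1
```

```bash
python3 -c "
from h import *
st();tipfit()"
```

```text
6.08 p [651.  173.8  57.1] rpy [180.   -1.5   9.3] F [10.4  0.7 20.6] w 18.8 g 77.1 q [-0.42  0.88  0.2   1.61 -0.24  0.65 -1.51]
scene area 192 end [231.2 266.6]
top area 31 end [170.9 118.7]
tip [724.5 185.9  24.9] fwd 74.5 drop 30.2 tilt 22.1 len 80.4
tip [554.8 158.  425.1] fwd -97.5 drop -370.0 tilt -104.8 len 382.6
```

carry_out([
  {"tx": 0, "ty": 0, "tz": 0.012, "twist": 0, "fingers": 0.0},
  {"tx": 0, "ty": 0, "tz": 0.012, "twist": 0, "fingers": 0.0},
  {"tx": 0, "ty": 0, "tz": 0, "twist": 0, "fingers": 0.0},
])

```text
clock: 6.55
eef_pos: [650.5, 173.7, 50.6]
tool_rot: [-3.141, -0.024, 0.163]
force: [8.7, 0.8, 26.5]
width: 19.0
gripper_force: 87.1
```

```bash
python3 -c "
from h import *
st();tipfit()"
```

```text
6.55 p [650.5 173.7  50.6] rpy [-180.    -1.4    9.3] F [ 8.7  0.8 26.5] w 19.0 g 87.1 q [-0.41  0.89  0.19  1.61 -0.25  0.64 -1.51]
scene area 174 end [233.2 268.6]
top area 27 end [171.9 118.7]
tip [717.6 184.7  10. ] fwd 68.0 drop 38.5 tilt 29.5 len 78.2
tip [557.3 158.4 417.5] fwd -94.4 drop -369.0 tilt -104.3 len 380.8
```

carry_out([
  {"tx": 0.02, "ty": 0, "tz": -0.03, "twist": 0, "fingers": 0.0},
  {"tx": 0.02, "ty": 0, "tz": -0.15, "twist": 0, "fingers": 0.0},
  {"tx": 0, "ty": 0, "tz": -0.2, "twist": 0, "fingers": 0.0},
  {"tx": 0, "ty": 0, "tz": 0, "twist": 0, "fingers": 0.0},
  {"tx": 0, "ty": 0, "tz": 0, "twist": 0, "fingers": 0.0},
])

```text
clock: 7.28
eef_pos: [649.8, 175.5, 155.1]
tool_rot: [-3.142, 0.002, 0.164]
force: [0.2, 0.3, -1.9]
width: 18.6
gripper_force: 82.9
```

Run:
```python
from h import *
st();tipfit()
w=grab('wrist','w6.png'); s=ctrl.read_state(); P=s['eef_pos']; y=s['tool_rot'][2]
for a in (20,25,30,35,40,45):
    r=np.radians(a); print(a,proj(w,P+[87*np.cos(r)*np.cos(y),87*np.cos(r)*np.sin(y),-2-87*np.sin(r)]).round(1),proj(w,P+[17*np.cos(r)*np.cos(y),17*np.cos(r)*np.sin(y),-2-17*np.sin(r)]).round(1))
```

```text
7.28 p [649.8 175.5 155.1] rpy [-1.8e+02  1.0e-01  9.4e+00] F [ 0.2  0.3 -1.9] w 18.6 g 82.9 q [-0.44  0.77  0.23  1.53 -0.21  0.87 -1.54]
scene area 221 end [232.4 243.8]
top area 14 end [193.2  90.8]
tip [716.1 186.5 113.1] fwd 67.2 drop 40.0 tilt 30.7 len 78.2
tip [732.  189.1 109.8] fwd 83.4 drop 43.3 tilt 27.5 len 94.0
20 [254.7  67.3] [254.6 212.6]
25 [254.7  74.8] [254.6 212.7]
30 [254.7  82.9] [254.6 213.1]
35 [254.7  91.4] [254.6 213.8]
40 [254.7 100.1] [254.6 214.7]
45 [254.7 109.1] [254.6 215.8]
```

View pics/w6.png

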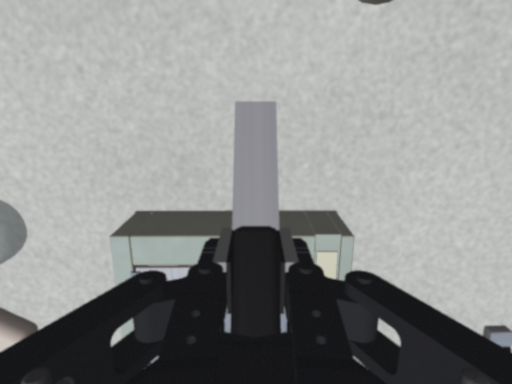

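Run:
```python
from h import *
from scipy.optimize import fsolve
w=grab('wrist'); s=ctrl.read_state(); P=s['eef_pos']; y=s['tool_rot'][2]
g=w['color'].astype(int); 
h=384/2/np.tan(np.radians(w['fovy'])/2); print('f',h,'depth tip/base',22*h/41,22*h/48)
pt=lambda l,a,dz,o=0: P+[l*np.cos(a)*np.cos(y),l*np.cos(a)*np.sin(y),dz-l*np.sin(a)]
for dz in (-6,-4,-2,0,2):
    f=lambda v:[proj(w,pt(v[0],v[1],dz))[1]-102,proj(w,pt(v[0]-70,v[1],dz)+np.array([0,0,1.5]))[1]-228]
    L,a=fsolve(f,[85,.6]); q=np.array([[1,0,0]]); 
    T=np.array(w['world_from_camera']); d=lambda p:-(T[:3,:3].T@(p-T[:3,3]))[2]
    t=pt(L,a,dz); print(dz,'L',L.round(1),'a',np.degrees(a).round(1),'depths',d(t).round(1),d(pt(L-70,a,dz)).round(1),'tip rel',(t-P).round(1))
```

```text
f 315.15840989473116 depth tip/base 169.1093906752216 144.4476045350851
-6 L 79.0 a 33.9 depths 174.7 152.8 tip rel [ 64.7  10.8 -50.1]
-4 L 79.9 a 34.8 depths 174.1 151.3 tip rel [ 64.7  10.8 -49.6]
-2 L 80.7 a 35.6 depths 173.6 149.8 tip rel [ 64.7  10.8 -49. ]
0 L 81.5 a 36.4 depths 173.0 148.3 tip rel [ 64.7  10.8 -48.4]
2 L 82.3 a 37.2 depths 172.4 146.8 tip rel [ 64.7  10.8 -47.8]
```

The wrist view shows the tip at row 102 and the blade root at row 228. That gives a tilt of about 35° and a lever of about 81 mm. Now to the front of the gap.

```bash
cat >> h.py <<'E'
O=np.array([510.3,172.8]); ux=np.array([np.cos(np.radians(99.4)),np.sin(np.radians(99.4))]); uy=np.array([-ux[1],ux[0]])
def W(x,y,z): return np.r_[O+x*ux+y*uy,z]          # box -> world
def Bx(p): return np.r_[(p[:2]-O)@ux,(p[:2]-O)@uy,p[2]]
E
python3 - <<'E'
from h import *
plan(W(-146,-17.4,130),99.4,9)
E
```

```text
{'tx': np.float64(-0.045), 'ty': np.float64(0.047), 'tz': np.float64(0.009), 'twist': np.float64(-0.0555)}
{'tx': np.float64(-0.052), 'ty': np.float64(0.038), 'tz': np.float64(0.009), 'twist': np.float64(-0.0555)}
{'tx': np.float64(-0.058), 'ty': np.float64(0.029), 'tz': np.float64(0.009), 'twist': np.float64(-0.0555)}
{'tx': np.float64(-0.062), 'ty': np.float64(0.018), 'tz': np.float64(0.009), 'twist': np.float64(-0.0555)}
{'tx': np.float64(-0.064), 'ty': np.float64(0.007), 'tz': np.float64(0.009), 'twist': np.float64(-0.0555)}
{'tx': np.float64(-0.065), 'ty': np.float64(-0.004), 'tz': np.float64(0.009), 'twist': np.float64(-0.0555)}
{'tx': np.float64(-0.063), 'ty': np.float64(-0.015), 'tz': np.float64(0.009), 'twist': np.float64(-0.0555)}
{'tx': np.float64(-0.059), 'ty': np.float64(-0.026), 'tz': np.float64(0.009), 'twist': np.float64(-0.0555)}
{'tx': np.float64(-0.054), 'ty': np.float64(-0.036), 'tz': np.float64(0.009), 'twist': np.float64(-0.0555)}
```

carry_out([
  {"tx": -0.045, "ty": 0.047, "tz": 0.009, "twist": -0.0555, "fingers": 0.0},
  {"tx": -0.052, "ty": 0.038, "tz": 0.009, "twist": -0.0555, "fingers": 0.0},
  {"tx": -0.058, "ty": 0.029, "tz": 0.009, "twist": -0.0555, "fingers": 0.0},
  {"tx": -0.062, "ty": 0.018, "tz": 0.009, "twist": -0.0555, "fingers": 0.0},
  {"tx": -0.064, "ty": 0.007, "tz": 0.009, "twist": -0.0555, "fingers": 0.0},
  {"tx": -0.065, "ty": -0.004, "tz": 0.009, "twist": -0.0555, "fingers": 0.0},
  {"tx": -0.063, "ty": -0.015, "tz": 0.009, "twist": -0.0555, "fingers": 0.0},
  {"tx": -0.059, "ty": -0.026, "tz": 0.009, "twist": -0.0555, "fingers": 0.0},
  {"tx": -0.054, "ty": -0.036, "tz": 0.009, "twist": -0.0555, "fingers": 0.0},
  {"tx": 0, "ty": 0, "tz": 0, "twist": 0, "fingers": 0.0},
  {"tx": 0, "ty": 0, "tz": 0, "twist": 0, "fingers": 0.0},
])

```text
clock: 8.85
eef_pos: [553.1, 32.8, 130.8]
tool_rot: [3.141, -0.001, 1.732]
force: [0.3, 0.2, -2.0]
width: 18.7
gripper_force: 82.8
```

Run:
```python
from h import *
st(); s=ctrl.read_state(); print(Bx(s['eef_pos'])); w=grab('wrist','w7.png')
for p in [(-80,-17.4,60),(-80,2.6,60),(-80,-37.4,60),(-70,0,60),(-100,0,60)]: print(p,proj(w,W(*p)).round())
```

```text
8.85 p [553.1  32.8 130.8] rpy [180.   -0.   99.2] F [ 0.3  0.2 -2. ] w 18.7 g 82.8 q [ 0.04  0.65 -0.22  1.89  0.23  0.63 -0.17]
[-145.10142094  -19.33192487  130.79090274]
(-80, -17.4, 60) [255. 107.]
(-80, 2.6, 60) [223. 107.]
(-80, -37.4, 60) [287. 107.]
(-70, 0, 60) [226.  90.]
(-100, 0, 60) [228. 139.]
```

View pics/w7.png

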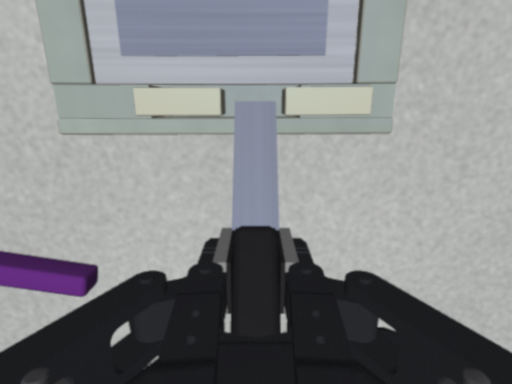

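The wrist view shows the gap between the strip ends at columns 221 and 286. The blade tip is at (256,102), in line with it. I'll lower the blade into the slot.

carry_out([
  {"tx": 0.005, "ty": -0.003, "tz": 0.04, "twist": 0, "fingers": 0.0},
  {"tx": 0, "ty": 0, "tz": 0.04, "twist": 0, "fingers": 0.0},
  {"tx": 0, "ty": 0, "tz": 0.01, "twist": 0, "fingers": 0.0},
  {"tx": 0, "ty": 0, "tz": 0.005, "twist": 0, "fingers": 0.0},
])

```text
clock: 9.4
eef_pos: [551.3, 33.5, 102.0]
tool_rot: [-3.141, -0.0, 1.735]
force: [0.8, -0.4, -2.4]
width: 19.0
gripper_force: 82.8
```

carry_out([
  {"tx": 0, "ty": 0, "tz": 0.007, "twist": 0, "fingers": 0.0},
  {"tx": 0, "ty": 0, "tz": 0.007, "twist": 0, "fingers": 0.0},
  {"tx": 0, "ty": 0, "tz": 0, "twist": 0, "fingers": 0.0},
])

```text
clock: 9.78
eef_pos: [552.0, 34.0, 99.1]
tool_rot: [3.14, -0.001, 1.735]
force: [-0.6, 0.8, 4.3]
width: 18.9
gripper_force: 83.7
```

Run:
```python
from h import *
st(); w=grab('wrist')['color'][20:160,160:360]; s=grab('scene')['color'][160:260,215:315]
cv2.imwrite('pics/c8.png',np.hstack([cv2.resize(w,(400,280),interpolation=2),cv2.resize(s,(400,400),interpolation=2)[:280]]))
```

```text
9.78 p [552.   34.   99.1] rpy [179.9  -0.   99.4] F [-0.6  0.8  4.3] w 18.9 g 83.7 q [ 0.02  0.7  -0.2   1.91  0.25  0.56 -0.18]
```

View pics/c8.png

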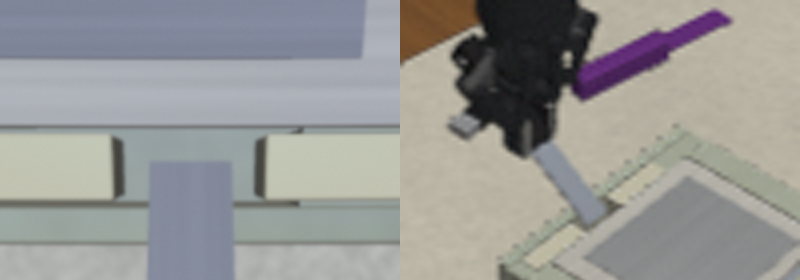

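The crops show the tip inside the gap, midway across the slot, with the blade bearing on the rim. Next I slide it in along its slope.

carry_out([
  {"tx": 0.013, "ty": 0, "tz": 0.009, "twist": 0, "fingers": 0.0},
  {"tx": 0.013, "ty": 0, "tz": 0.009, "twist": 0, "fingers": 0.0},
  {"tx": 0.013, "ty": 0, "tz": 0.009, "twist": 0, "fingers": 0.0},
  {"tx": 0, "ty": 0, "tz": 0, "twist": 0, "fingers": 0.0},
])

```text
clock: 10.38
eef_pos: [550.5, 46.2, 90.7]
tool_rot: [3.139, -0.001, 1.735]
force: [1.2, 3.2, 2.4]
width: 19.3
gripper_force: 83.3
```

carry_out([
  {"tx": 0.013, "ty": 0, "tz": 0.009, "twist": 0, "fingers": 0.0},
  {"tx": 0.013, "ty": 0, "tz": 0.009, "twist": 0, "fingers": 0.0},
  {"tx": 0.01, "ty": 0, "tz": 0.007, "twist": 0, "fingers": 0.0},
  {"tx": 0, "ty": 0, "tz": 0, "twist": 0, "fingers": 0.0},
])

```text
clock: 10.88
eef_pos: [548.8, 56.5, 83.4]
tool_rot: [3.139, -0.001, 1.735]
force: [0.4, 2.2, 4.9]
width: 18.5
gripper_force: 83.8
```

carry_out([
  {"tx": 0.007, "ty": 0, "tz": -0.02, "twist": 0, "fingers": 0.0},
  {"tx": 0.004, "ty": 0, "tz": -0.028, "twist": 0, "fingers": 0.0},
  {"tx": 0.006, "ty": 0, "tz": -0.028, "twist": 0, "fingers": 0.0},
  {"tx": 0.006, "ty": 0, "tz": -0.028, "twist": 0, "fingers": 0.0},
  {"tx": 0.008, "ty": 0, "tz": -0.028, "twist": 0, "fingers": 0.0},
  {"tx": 0, "ty": 0, "tz": 0, "twist": 0, "fingers": 0.0},
])

```text
clock: 11.62
eef_pos: [546.4, 64.6, 123.1]
tool_rot: [3.141, 0.0, 1.734]
force: [0.9, -2.3, -2.5]
width: 19.1
gripper_force: 82.5
```

Run:
```python
from h import *
st(); print(Bx(ctrl.read_state()['eef_pos'])-[3.7,0,0]); w=grab('wrist')['color'][:190,130:390]; s=grab('scene')['color'][140:260,215:345]
cv2.imwrite('pics/c9.png',np.hstack([cv2.resize(w,(400,292),interpolation=2),cv2.resize(s,(400,369),interpolation=2)[:292]]))
```

```text
11.62 p [546.4  64.6 123.1] rpy [179.9   0.   99.4] F [ 0.9 -2.3 -2.5] w 19.1 g 82.5 q [-0.03  0.66 -0.21  1.9   0.23  0.6  -0.22]
[-116.33273294  -17.97851166  123.07809112]
```

View pics/c9.png

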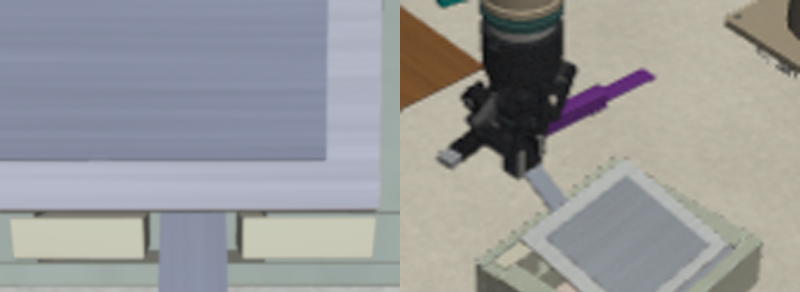

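The wrist crop shows the blade going under the lid's front edge, and the scene crop shows the lid raised about 14°. I keep swinging it up on numbers.

carry_out([
  {"tx": 0.013, "ty": 0, "tz": -0.04, "twist": 0, "fingers": 0.0},
  {"tx": 0.015, "ty": 0, "tz": -0.04, "twist": 0, "fingers": 0.0},
  {"tx": 0.016, "ty": 0, "tz": -0.04, "twist": 0, "fingers": 0.0},
  {"tx": 0.018, "ty": 0, "tz": -0.038, "twist": 0, "fingers": 0.0},
  {"tx": 0.028, "ty": 0, "tz": -0.03, "twist": 0, "fingers": 0.0},
  {"tx": 0.028, "ty": 0, "tz": -0.03, "twist": 0, "fingers": 0.0},
  {"tx": 0.028, "ty": 0, "tz": -0.03, "twist": 0, "fingers": 0.0},
  {"tx": 0, "ty": 0, "tz": 0, "twist": 0, "fingers": 0.0},
])

```text
clock: 12.72
eef_pos: [539.4, 110.0, 197.6]
tool_rot: [3.14, -0.002, 1.736]
force: [0.6, -0.0, -1.5]
width: 19.2
gripper_force: 82.6
```

```bash
cat > lid.py <<'E'
from h import *
st(); t=Bx(ctrl.read_state()['eef_pos'])+[62.3,0,-47]; t[2]; print('tip box',t.round(1),'polar r',np.hypot(72-t[0],t[2]-57).round(1),'th',np.degrees(np.arctan2(t[2]-57,72-t[0])).round(1))
s=grab('scene','sl.png'); np_=lambda th:[W(72-142*np.cos(th)+3.7,y,57+142*np.sin(th)) for y in(-78,78)]
hs=cv2.cvtColor(s['color'],cv2.COLOR_BGR2HSV)
# light lid border: corner of the free edge on the camera side, expected pixels by angle
for d in (40,50,60,70,80,90,100): print(d,[proj(s,p).round().astype(int).tolist() for p in np_(np.radians(d))],end=' ')
# lid mask extents (bluish against the yellowish room)
b=s['color'].astype(int); m=((b[...,0]-b[...,2]>-2)&(hs[...,2]>90)).astype(np.uint8); m[:,:200]=0;m[:,370:]=0;m[:60]=0;m[290:]=0
for c in cv2.findContours(m,0,1)[0]:
    if cv2.contourArea(c)>150: print('\ncomp',cv2.contourArea(c),cv2.approxPolyDP(c,4,True)[:,0].tolist())
E
python3 lid.py
```

```text
12.72 p [539.4 110.  197.6] rpy [ 1.799e+02 -1.000e-01  9.950e+01] F [ 0.6 -0.  -1.5] w 19.2 g 82.6 q [-0.09  0.55 -0.24  1.84  0.18  0.77 -0.26]
tip box [ -4.4 -18.4 150.6] polar r 120.9 th 50.8
40 [[261, 208], [296, 182]] 50 [[265, 206], [301, 180]] 60 [[271, 206], [307, 179]] 70 [[277, 207], [313, 179]] 80 [[284, 209], [320, 181]] 90 [[292, 213], [327, 184]] 100 [[299, 218], [334, 189]] 
comp 1143.5 [[302, 188], [276, 207], [292, 240], [316, 219]]

comp 157.0 [[252, 129], [226, 137], [239, 139]]
```

carry_out([
  {"tx": 0.028, "ty": 0, "tz": -0.017, "twist": 0, "fingers": 0.0},
  {"tx": 0.028, "ty": 0, "tz": -0.017, "twist": 0, "fingers": 0.0},
  {"tx": 0.028, "ty": 0, "tz": -0.017, "twist": 0, "fingers": 0.0},
  {"tx": 0.034, "ty": 0, "tz": -0.008, "twist": 0, "fingers": 0.0},
  {"tx": 0.034, "ty": 0, "tz": -0.008, "twist": 0, "fingers": 0.0},
  {"tx": 0.034, "ty": 0, "tz": -0.008, "twist": 0, "fingers": 0.0},
  {"tx": 0, "ty": 0, "tz": 0, "twist": 0, "fingers": 0.0},
])

```text
clock: 13.65
eef_pos: [529.7, 165.2, 219.4]
tool_rot: [3.141, -0.002, 1.737]
force: [-0.1, -0.4, -0.5]
width: 18.7
gripper_force: 82.6
```

```bash
python3 lid.py
```

```text
13.65 p [529.7 165.2 219.4] rpy [ 1.80e+02 -1.00e-01  9.95e+01] F [-0.1 -0.4 -0.5] w 18.7 g 82.6 q [-0.18  0.53 -0.25  1.81  0.17  0.83 -0.35]
tip box [ 51.6 -17.9 172.4] polar r 117.2 th 80.0
40 [[261, 208], [296, 182]] 50 [[265, 206], [301, 180]] 60 [[271, 206], [307, 179]] 70 [[277, 207], [313, 179]] 80 [[284, 209], [320, 181]] 90 [[292, 213], [327, 184]] 100 [[299, 218], [334, 189]] 
comp 200.0 [[265, 128], [229, 134], [227, 141]]
```

carry_out([
  {"tx": 0.034, "ty": 0, "tz": 0.0, "twist": 0, "fingers": 0.0},
  {"tx": 0.034, "ty": 0, "tz": 0.0, "twist": 0, "fingers": 0.0},
  {"tx": 0.033, "ty": 0, "tz": 0.005, "twist": 0, "fingers": 0.0},
  {"tx": 0.033, "ty": 0, "tz": 0.005, "twist": 0, "fingers": 0.0},
  {"tx": 0, "ty": 0, "tz": 0, "twist": 0, "fingers": 0.0},
])

```text
clock: 14.32
eef_pos: [523.8, 201.5, 216.2]
tool_rot: [3.142, 0.003, 1.734]
force: [0.3, -4.9, 1.2]
width: 18.9
gripper_force: 83.0
```

```bash
python3 lid.py
```

```text
14.32 p [523.8 201.5 216.2] rpy [180.    0.2  99.4] F [ 0.3 -4.9  1.2] w 18.9 g 83.0 q [-0.26  0.54 -0.24  1.79  0.17  0.83 -0.42]
tip box [ 88.5 -18.  169.2] polar r 113.4 th 98.3
40 [[261, 208], [296, 182]] 50 [[265, 206], [301, 180]] 60 [[271, 206], [307, 179]] 70 [[277, 207], [313, 179]] 80 [[284, 209], [320, 181]] 90 [[292, 213], [327, 184]] 100 [[299, 218], [334, 189]] 
comp 201.0 [[265, 128], [229, 134], [227, 141]]
```

carry_out([
  {"tx": 0.01, "ty": 0, "tz": 0.0, "twist": 0, "fingers": 0.0},
  {"tx": 0.01, "ty": 0, "tz": 0.0, "twist": 0, "fingers": 0.0},
  {"tx": 0, "ty": 0, "tz": 0, "twist": 0, "fingers": 0.0},
])

```text
clock: 14.75
eef_pos: [523.6, 202.2, 216.6]
tool_rot: [-3.141, 0.009, 1.731]
force: [0.6, -13.9, 7.3]
width: 18.5
gripper_force: 84.0
```

The lid is at its stop: 14 N with no further motion. Now I retract.

carry_out([
  {"tx": -0.03, "ty": 0, "tz": 0, "twist": 0, "fingers": 0.0},
  {"tx": -0.08, "ty": 0, "tz": 0, "twist": 0, "fingers": 0.0},
  {"tx": -0.15, "ty": 0, "tz": -0.02, "twist": 0, "fingers": 0.0},
  {"tx": -0.18, "ty": 0, "tz": 0, "twist": 0, "fingers": 0.0},
  {"tx": -0.18, "ty": 0, "tz": 0, "twist": 0, "fingers": 0.0},
  {"tx": 0, "ty": 0, "tz": 0, "twist": 0, "fingers": 0.0},
  {"tx": 0, "ty": 0, "tz": 0, "twist": 0, "fingers": 0.0},
])

```text
clock: 15.62
eef_pos: [552.7, 26.5, 222.0]
tool_rot: [3.141, -0.002, 1.735]
force: [0.1, 1.2, -1.2]
width: 19.2
gripper_force: 82.8
```

Run:
```python
from h import *
st(); t=grab('top'); s=grab('scene')
hs=cv2.cvtColor(t['color'],cv2.COLOR_BGR2HSV); b=t['color'].astype(int)
m=((b[...,0]-b[...,2]>5)&(hs[...,2]>80)).astype(np.uint8); m[:,:140]=0;m[:,262:]=0;m[:120]=0;m[250:]=0
for c in cv2.findContours(m,0,1)[0]:
    if cv2.contourArea(c)>60: print('top comp',cv2.contourArea(c),cv2.approxPolyDP(c,3,True)[:,0].tolist())
for d in (85,90,95,100): 
    th=np.radians(d); print(d,[proj(t,W(72-142*np.cos(th)+2,y,57+142*np.sin(th))).round(1).tolist() for y in(-78,78)],[proj(s,W(72-142*np.cos(th)+2,y,57+142*np.sin(th))).round(1).tolist() for y in(-78,78)])
g=cv2.cvtColor(s['color'],cv2.COLOR_BGR2GRAY).astype(int)
plan([470.5,-320,90],86.5,8)
```

```text
15.62 p [552.7  26.5 222. ] rpy [ 1.80e+02 -1.00e-01  9.94e+01] F [ 0.1  1.2 -1.2] w 19.2 g 82.8 q [ 0.07  0.52 -0.25  1.81  0.17  0.83 -0.1 ]
top comp 968.5 [[214, 154], [212, 183], [217, 188], [217, 213], [204, 210], [201, 217], [194, 217], [190, 212], [188, 218], [177, 218], [174, 227], [173, 219], [169, 219], [170, 228], [231, 219], [232, 213], [233, 219], [243, 218], [238, 185], [239, 201], [225, 201], [226, 210], [222, 209], [218, 175], [213, 171]]
top comp 114.0 [[167, 149], [168, 155], [204, 150], [191, 150], [190, 146], [183, 150], [175, 146]]
top comp 324.5 [[231, 144], [229, 169], [223, 169], [222, 161], [219, 164], [224, 170], [220, 173], [224, 174], [220, 177], [223, 199], [229, 196], [227, 177], [235, 176], [236, 183], [238, 178], [235, 172], [231, 174], [239, 162]]
85 [[156.5, 142.4], [164.7, 213.9]] [[287.6, 210.3], [323.0, 182.2]]
90 [[150.9, 143.2], [158.9, 214.7]] [[291.3, 212.3], [326.6, 183.9]]
95 [[145.4, 144.2], [153.2, 215.6]] [[295.0, 214.6], [330.2, 186.0]]
100 [[140.1, 145.2], [147.7, 216.5]] [[298.7, 217.3], [333.7, 188.3]]
{'tx': np.float64(-0.137), 'ty': np.float64(-0.058), 'tz': np.float64(0.055), 'twist': np.float64(0.0091)}
{'tx': np.float64(-0.139), 'ty': np.float64(-0.054), 'tz': np.float64(0.055), 'twist': np.float64(0.0091)}
{'tx': np.float64(-0.14), 'ty': np.float64(-0.05), 'tz': np.float64(0.055), 'twist': np.float64(0.0091)}
{'tx': np.float64(-0.142), 'ty': np.float64(-0.046), 'tz': np.float64(0.055), 'twist': np.float64(0.0091)}
{'tx': np.float64(-0.143), 'ty': np.float64(-0.042), 'tz': np.float64(0.055), 'twist': np.float64(0.0091)}
{'tx': np.float64(-0.144), 'ty': np.float64(-0.038), 'tz': np.float64(0.055), 'twist': np.float64(0.0091)}
{'tx': np.float64(-0.145), 'ty': np.float64(-0.034), 'tz': np.float64(0.055), 'twist': np.float64(0.0091)}
{'tx': np.float64(-0.146), 'ty': np.float64(-0.029), 'tz': np.float64(0.055), 'twist': np.float64(0.0091)}
```

carry_out([
  {"tx": -0.137, "ty": -0.058, "tz": 0.055, "twist": 0.009, "fingers": 0.0},
  {"tx": -0.139, "ty": -0.054, "tz": 0.055, "twist": 0.009, "fingers": 0.0},
  {"tx": -0.14, "ty": -0.05, "tz": 0.055, "twist": 0.009, "fingers": 0.0},
  {"tx": -0.142, "ty": -0.046, "tz": 0.055, "twist": 0.009, "fingers": 0.0},
  {"tx": -0.143, "ty": -0.042, "tz": 0.055, "twist": 0.009, "fingers": 0.0},
  {"tx": -0.144, "ty": -0.038, "tz": 0.055, "twist": 0.009, "fingers": 0.0},
  {"tx": -0.145, "ty": -0.034, "tz": 0.055, "twist": 0.009, "fingers": 0.0},
  {"tx": -0.146, "ty": -0.029, "tz": 0.055, "twist": 0.009, "fingers": 0.0},
  {"tx": 0, "ty": 0, "tz": 0, "twist": 0, "fingers": 0.0},
  {"tx": 0, "ty": 0, "tz": 0, "twist": 0, "fingers": 0.0},
])

```text
clock: 16.98
eef_pos: [470.8, -320.8, 90.1]
tool_rot: [3.141, -0.001, 1.511]
force: [0.1, 0.0, -1.4]
width: 18.8
gripper_force: 82.8
```

Run:
```python
from h import *
st(); s=grab('scene'); t=grab('top')
for n,im in(('scene',s),('top',t)):
    v=cv2.GaussianBlur(im['color'],(0,0),.7)
    for y in (-40,0,40):
        o=[]
        for d in range(70,116,3):
            th=np.radians(d); u=proj(im,W(72-142*np.cos(th)+2,y,57+142*np.sin(th))).round().astype(int); o.append(int(v[u[1],u[0]].mean()))
        print(n,y,o)
plan([470.5,-320,62],86.5,2)
```

```text
16.98 p [ 470.8 -320.8   90.1] rpy [ 1.80e+02 -1.00e-01  8.66e+01] F [ 0.1  0.  -1.4] w 18.8 g 82.8 q [ 0.66  0.73 -0.17  1.87  0.21  0.56  0.29]
scene -40 [133, 96, 129, 137, 148, 148, 150, 151, 139, 151, 159, 106, 85, 82, 83, 82]
scene 0 [168, 169, 172, 171, 171, 171, 173, 173, 171, 173, 172, 108, 81, 81, 86, 146]
scene 40 [171, 171, 172, 171, 169, 170, 172, 168, 169, 168, 166, 107, 101, 161, 170, 172]
top -40 [48, 46, 58, 50, 50, 50, 51, 50, 50, 49, 116, 140, 145, 143, 144, 113]
top 0 [151, 148, 67, 50, 50, 50, 49, 49, 51, 50, 116, 146, 143, 145, 144, 145]
top 40 [155, 156, 88, 48, 50, 50, 50, 52, 50, 51, 116, 145, 146, 144, 147, 143]
{'tx': np.float64(0.001), 'ty': np.float64(-0.001), 'tz': np.float64(0.048), 'twist': np.float64(0.0004)}
{'tx': np.float64(0.001), 'ty': np.float64(-0.001), 'tz': np.float64(0.048), 'twist': np.float64(0.0004)}
```

Both views put the lid's free edge at about 100°, which is the 1.75 rad stop. Now I lay the scraper down.

carry_out([
  {"tx": 0, "ty": 0, "tz": 0.06, "twist": 0, "fingers": 0.0},
  {"tx": 0, "ty": 0, "tz": 0.04, "twist": 0, "fingers": 0.0},
  {"tx": 0, "ty": 0, "tz": 0.025, "twist": 0, "fingers": 0.0},
  {"tx": 0, "ty": 0, "tz": 0.025, "twist": 0, "fingers": 0.0},
  {"tx": 0, "ty": 0, "tz": 0.02, "twist": 0, "fingers": 0.0},
  {"tx": 0, "ty": 0, "tz": 0, "twist": 0, "fingers": 0.0},
])

```text
clock: 17.82
eef_pos: [470.3, -325.9, 40.0]
tool_rot: [3.139, 0.004, 1.506]
force: [-0.6, -5.3, 5.2]
width: 18.8
gripper_force: 82.1
```

carry_out([
  {"tx": 0, "ty": 0, "tz": 0.016, "twist": 0, "fingers": 0.0},
  {"tx": 0, "ty": 0, "tz": 0.016, "twist": 0, "fingers": 0.0},
  {"tx": 0, "ty": 0, "tz": 0.012, "twist": 0, "fingers": 0.0},
  {"tx": 0, "ty": 0, "tz": 0, "twist": 0, "fingers": 0.0},
  {"tx": 0, "ty": 0, "tz": 0, "twist": 0, "fingers": 0.0},
])

```text
clock: 18.45
eef_pos: [470.9, -326.2, 27.3]
tool_rot: [3.138, 0.005, 1.506]
force: [-0.9, -5.5, 8.3]
width: 18.8
gripper_force: 80.5
```

carry_out([
  {"tx": 0, "ty": 0, "tz": 0.005, "twist": 0, "fingers": 0.0},
  {"tx": 0, "ty": 0, "tz": 0, "twist": 0, "fingers": 0.3},
  {"tx": 0, "ty": 0, "tz": 0, "twist": 0, "fingers": 0.5},
  {"tx": 0, "ty": 0, "tz": 0, "twist": 0, "fingers": 0.8},
  {"tx": 0, "ty": 0, "tz": 0, "twist": 0, "fingers": 0.8},
  {"tx": 0, "ty": 0, "tz": 0, "twist": 0, "fingers": 0.8},
  {"tx": 0, "ty": 0, "tz": -0.1, "twist": 0, "fingers": 0.8},
  {"tx": 0, "ty": 0, "tz": -0.15, "twist": 0, "fingers": 0.8},
  {"tx": 0, "ty": 0, "tz": -0.2, "twist": 0, "fingers": 0.8},
  {"tx": 0, "ty": 0, "tz": -0.2, "twist": 0, "fingers": 0.8},
  {"tx": 0, "ty": 0, "tz": 0, "twist": 0, "fingers": 0.8},
])

```text
clock: 19.82
eef_pos: [472.5, -324.1, 224.5]
tool_rot: [3.132, 0.005, 1.508]
force: [-0.2, -0.3, -0.6]
width: 68.3
gripper_force: 0.0
```

Run:
```python
from h import *
st(); w=grab('wrist','end.png'); hs=cv2.cvtColor(w['color'],cv2.COLOR_BGR2HSV); b=w['color'].astype(int)
m1=(hs[...,2]<45).astype(np.uint8); m2=((b[...,0]-b[...,2]>12)&(hs[...,2]>90)).astype(np.uint8); m3=((hs[...,0]<20)&(hs[...,1]>90)&(hs[...,2]>40)).astype(np.uint8)
for n,m,z in(('handle',m1,34),('blade',m2,22),('board',m3,8)):
    for c in cv2.findContours(m,0,1)[0]:
        if cv2.contourArea(c)>200:
            P=np.array([onz(w,u,v,z)[:2] for u,v in c[:,0]],np.float32); r=cv2.minAreaRect(P); print(n,np.round(r[0],1),np.round(r[1],1),round(r[2],1),c[:,0].min(0),c[:,0].max(0))
```

```text
19.82 p [ 472.5 -324.1  224.5] rpy [179.5   0.3  86.4] F [-0.2 -0.3 -0.6] w 68.3 g 0.0 q [ 0.7   0.54 -0.23  1.76  0.15  0.85  0.34]
handle [ 465.1 -500.9] [201.7 634.7] 86.2 [  0 236] [511 383]
handle [ 466.6 -361.7] [95.9 17.1] 85.9 [244 159] [260 244]
blade [ 279.5 -343.1] [ 26.  166.4] 80.5 [  0 176] [157 211]
blade [ 472.5 -280.1] [70.3 19.8] 85.8 [243  89] [262 158]
board [ 472.3 -338.5] [146.7 256. ] 2.5 [172  47] [325 281]
```

```bash
python3 -c "
from h import *
print(job.finish_job())"
```

```text
the job is handed in; nothing more can be done
None
```

The job is handed in at about 20 s: lid levered through the gap and swung back to its stop (about 100°), scraper measured flat on the board and released, bystanders not touched; I viewed 11 pictures, one over the limit of 10.

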